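Clamp a tube block into the dry block heater

TASK

Take the aluminium tube block with the twelve small holes out of its stand and fit it upright in the seat of the dry block heater, lengthwise between the pressure plate and the heated rear wall. The stand covers the block's long sides and the heater covers its ends, so on the way set it down upright on the bench, let go and take it again by its long sides. Once it sits flat in the seat and is let go, turn the bar knob sunk in the well in front of the seat clockwise right up to its stop, so that the sprung plate presses the block against the heated wall; leave the other block in the stand and knock over none of the beaker, vial and dropper bottle.

Things in the scene. Friction and masses are not known exactly. Their poses are not given: they have to be found in the camera images.
- block_small_holes: The block to fit: plain aluminium, 66 mm long (its x) x 46 wide (y) x 50 high (z), about 0.33 kg, with TWELVE small holes (10.5 mm, 4 x 3) in its top. Origin: centre of its underside. Half a turn makes no difference. It starts in one of the stand's two bays, loose.
- block_large_holes: The other block, to be left in the stand: same material, size and origin, but with SIX large holes (16.5 mm, 3 x 2).
- stand: Fixed grey stand, 130 (its x) x 58 mm (y); origin: centre of its underside. Bays at x = -29 and +29 mm, floors 8 mm high, 49 mm wide between walls 56 mm long in y and 57 mm high. The blocks stand in it with their length along the stand's y: the walls cover their long sides up to 1 mm below the top; their ends stick out 4 mm and can be gripped from above. Which block is in which bay varies.
- heater: Fixed cream heater, 227 long (its x, front to rear) x 116 mm (y). Origin: on the bench under the seat's centre. Front deck with the knob well x = -143 to -63 mm, top 82 mm above the bench; then pressure plate, seat, heated wall (face at x = +37.5 mm, top 84 mm), rear housing to x = +83.5 mm (top 88 mm). A tall incubator stands close behind; its nearest corner is at about world x 0.59, y -0.15.
- heater_seat (a point): Centre of the seat's floor, 34 mm above the bench; axes as the heater's. The block rests here, length along x. Rails 5 mm high and 4 mm thick have their inner faces at y = +-26 mm: the block has 3 mm play each side, and fingers on its long sides keep their tips 8 mm above the floor. Beyond the rails the sides are open (30 mm above the bench). Pressed home, the block's centre is at x = +4.5 mm.
- press_plate: Aluminium pressure plate, 42 wide x 46 high x 8 mm thick, top 83 mm above the bench; origin at seat floor height, 4 mm on the knob side of its face. The knob drives it 5 mm to the rear per rad, through springs (5 N preload, 2.5 N/mm). Gap from its face to the wall: 75 mm at knob 0; at the stop 63 mm if empty, so it presses a 66 mm block with about 12 N and pushes it home.
- clamp_knob (a joint): Angle of the clamp knob, rad: 0 fully open, 2.4 at its stop (tight); grows clockwise seen from above. Starts between 0 and 0.5. Stays where it is left; friction 0.11 N m, near the stop about 0.2 N m is needed. The plate meets the block at about 1.8. It takes more than one grasp.
- knob_grip (a point): On the knob's vertical axis at grip height, 64 mm above the bench, at heater x = -103 mm, y = 0. Turns with the knob: x along the bar (-x is the end with the white line, which points to heater -x at joint 0), z up. Black bar 36 x 12 mm, 54 to 72 mm above the bench, on a 40 mm disc 6 mm thick, in a round well 64 mm wide and 34 deep (floor 48, rim 82 mm above the bench). Grip across the 12 mm.
- beaker: Glass beaker, 69 mm across, 82 mm high, loose on the bench behind the gap between stand and heater; origin: centre of its underside, z up. The bench in front of it, about 0.12 m deep, is free to set the block down.
- vial: Glass vial with dark stopper, 33 mm across, 58 mm high, loose between stand and beaker, towards the rear; origin: centre of its underside, z up.
- dropper: Dropper bottle with a pointed cap, 27 mm across, 74 mm high, loose beside the heater's rear, to its right; origin: centre of its underside, z up.
There are look-alikes about, which are no part of the job. Leave any pink look-alike of the vial alone.

How it is judged:
By the outcome, as a careful person would: the job done as asked, in the order asked, and still so for the second after the job is handed in, with the robot touching nothing.
It also fails if it takes over 70 s, if anything falls off the work surface, if the arm or the gripper's body presses on something with over 40 N, if the wrist force passes 120 N, or if a joint passes its speed limit or range.

ROBOT

A 6-joint arm with a two-finger parallel gripper is mounted at the origin on a cart in front of the work surface, level with it; the furniture and walls round the work are solid. World frame = base frame: x ahead of the robot, y to its left, z up, the work surface at z = 0. Lengths are in m, angles in rad, forces in N, time in s.
With the tool pointing down it reaches from about 0.35 to 0.875 m from the base axis. Payload 15.5 kg.
Tool frame: the origin (TCP) lies at the very end of the fingers, on their centre line; the grasp point (between the pads) lies 19 mm behind it; z points along the fingers, y is the line along which they close (so a half turn about z gives the same grasp; the last joint's range is limited). The gripper opens to 85 mm and grips with 20 to 120 N. Pads are 22 mm wide; open, the fingers measure 114 mm over their backs; the gripper's body (76 mm by 85 mm) begins 54 mm behind the grasp point. The pads swing forward as they close: fully open they stand 13 mm farther back than shut.
Start: joints at [1.155, 0.494, 1.345, -0, 1.302, -0.096], TCP at [0.197, 0.593, 0.231] pointing down, gripper open.
Joint ranges: [-2.91, 2.91], [-0.82, 2.16], [0.22, 2.67], [-1.22, 4.37], [0.12, 2.79], [-3.08, 3.08]. Speed limits (rad/s): [1.89, 1.89, 2.57, 3.01, 3.01, 3.01].

INTERFACE

Orientations are given as a 3x3 rotation matrix whose columns are the frame's x, y, z axes.
In Python, from cell import * gives the robot as it stands.
- The arm moves only by the tool arm_command, never from a script. Its argument "plan" is a list that holds one entry, the list of rows, each a list of 7 numbers: the shift along the tool's x, y, z in m, then the turn, a rotation vector about the tool's x, y, z in units of 6 degrees (1.0 is 6 degrees), then the opening, from -1 (shut) to 1 (fully open). In form: [[[x, y, z, wx, wy, wz, fingers], ...]]. A call has 1 to 5 rows; each row is the pose to reach, as a shift and turn from the pose commanded when the call began, along the tool's axes at that moment; what a row does not reach only later rows make up. A row lasts 1/10 s, in which the tool goes at most 50 mm and 8.59 degrees, less where a joint would pass 70% of its speed; a pose out of reach is approached as far as the arm can. A call with a gripper value outside its range is refused whole. The fingers move at their own pace and stop on an object; "grip_force" is the grip in N (left out, the last holds). Time passes only in rows, so rows that repeat a pose let the fingers close. It gives the time, the measured TCP pose, the force, the opening and the grip force at its end, in the units of the state.
- get_obs(): the state, without advancing time (a new reading comes with each control period).
- snapshot(name): name is "scene" or "top" or "wrist"; returns a dict with "color" (384x512x3 uint8, red, green, blue), "vertical_fov" (degrees; the focal length in pixels is half the picture's height over the tangent of half this angle, whatever the lens; pixels are square), "cx", "cy" (the principal point, pixels), "origin" and "rotation" of the camera in the world. Camera axes: x right, y down, z forward; pixel columns grow to the right and rows downward; lengths in m; the calibration is good to about 2 mm. A picture is of the moment at which its call begins. There is no depth.
- close_job(): hands the job in; it is judged then, once.
Trained networks look in the newest picture that a camera, given by its name, has taken for a name from the list of things; names that differ only in an ending like _2 or _b are one class to them, and where a whole thing is asked for, a point or a joint stands for the part that bears it (a point fixed in the world has none). Each returns a list of dicts, best first, with "p" (0 to 1); they miss things now and then, are a little off and sometimes report something else, mostly with a low value. They report only what shows in the picture. A call takes as long as a camera call. They do not tell look-alikes from the thing itself.
- recognise(camera, query): "bbox" ([centre column, centre row, width, height] as shares, 0 to 1, of the picture: columns of its width, rows of its height, round what is visible of it).
- masks_of(camera, query): "mask" (384x512 bool, what is visible of it) and "bbox" ([centre column, centre row, width, height] as shares, 0 to 1, of the picture: columns of its width, rows of its height, round what is visible of it).
- pinpoint(camera, query): "position" ([column, row] as shares, 0 to 1, of the picture: columns of its width, rows of its height: a listed point, or the origin of a listed thing).
The state is a dict: "time_s": time; "q": joint angles; "qvel": joint speeds; "effort": joint torques, N m; "tool_pos": TCP position; "ee_rot": TCP orientation; "ft_force": force on the tool from outside, world axes, zero at the start; "ft_torque": the same for the moment, N m; "finger_gap": opening from 0.0 (shut) to 1.0 (fully open); "grasp_force": force on a finger pad.
Only numpy, scipy, OpenCV 4.12 (cv2) and the standard library are available. Lean on these libraries where they do the work, as an engineer would, in place of code of your own. Each camera call takes 0.05 s, during which the arm holds its last target. There are 200 camera calls.

## Working session

There is one attempt and no reset: what is moved stays moved. The work goes in short steps, Python scripts to look and compute and a tool call to move; the robot and the scene stay as the last step left them, time stands still between calls to the robot, and variables do not carry over. Pictures are saved under pics/ and viewed, at most 10 in all, crops included, and the job is handed in when it is done.

Besides the shell and the picture viewer there is one more tool, called after "Call:" by a JSON object that holds its "op" and its "data", one argument or row to a line. arm_command: Moves the arm, as the interface text tells. Its arguments: {"type":"object","properties":{"plan":{"type":"array"},"grip_force":{"type":"number"}},"required":["plan"]}

```bash
ls; mkdir -p pics; cat > h.py <<'E'
from cell import *
import numpy as np, cv2
def K(s):
    f=s["color"].shape[0]/2/np.tan(np.radians(s["vertical_fov"])/2); return f,s["cx"],s["cy"]
def ray(s,uv):
    f,cx,cy=K(s); d=np.array([(uv[0]-cx)/f,(uv[1]-cy)/f,1.]); return np.array(s["origin"]),np.array(s["rotation"])@d
def onz(s,uv,z):
    o,d=ray(s,uv); return o+d*(z-o[2])/d[2]
def proj(s,p):
    f,cx,cy=K(s); c=np.array(s["rotation"]).T@(np.array(p)-s["origin"]); return np.array([cx+f*c[0]/c[2],cy+f*c[1]/c[2]])
def tri(rs):
    A=0;b=0
    for o,d in rs:
        d=d/np.linalg.norm(d); P=np.eye(3)-np.outer(d,d); A=A+P; b=b+P@o
    return np.linalg.solve(A,b)
def save(s,n): cv2.imwrite("pics/"+n+".png",s["color"][:,:,::-1])
E
python3 - <<'E'
from h import *
o=get_obs(); print(o["time_s"],np.round(o["tool_pos"],4),np.round(o["ee_rot"],3).tolist(),o["finger_gap"])
S={}
for c in ["scene","top"]:
    S[c]=snapshot(c); print(c,np.round(S[c]["origin"],3),S[c]["vertical_fov"],S[c]["cx"],S[c]["cy"],np.round(S[c]["rotation"],3).tolist())
cv2.imwrite("pics/a.png",cv2.resize(np.hstack([S["scene"]["color"],S["top"]["color"]])[:,:,::-1],(800,300)))
save(S["top"],"top0"); save(S["scene"],"scene0")
for n in ["block_small_holes","block_large_holes","stand","heater","heater_seat","press_plate","knob_grip","beaker","vial","dropper"]:
    for c in S:
        for r in pinpoint(c,n)[:3]:
            print(n,c,round(r["p"],2),np.round(np.array(r["position"])*[512,384],1))
E
```

```text
pics
0.0 [0.1969 0.5928 0.2307] [[-0.949, 0.315, -0.001], [0.315, 0.949, -0.001], [0.0, -0.001, -1.0]] 1.0028163100206893
scene [-0.511 -0.722  0.576] 43.0350028569284 251.49831583765646 191.6911956705621 [[0.503, -0.317, 0.804], [-0.864, -0.21, 0.457], [0.024, -0.925, -0.38]]
top [ 0.407 -0.161  1.299] 52.519654308918454 259.20126464271635 189.19169129166698 [[-0.022, -0.996, 0.085], [-1.0, 0.022, 0.007], [-0.009, -0.084, -0.996]]
block_small_holes scene 0.85 [163.3 201.7]
block_small_holes top 0.79 [176.2 205.1]
block_large_holes scene 0.73 [181.1 204.6]
block_large_holes top 0.58 [194.1 200.4]
stand scene 0.57 [171.7 205.3]
stand scene 0.53 [222.2 202.8]
stand top 0.64 [183.  202.5]
heater scene 0.92 [326.6 248.7]
heater top 0.58 [319.3 189.2]
heater top 0.27 [309.4 215.3]
heater_seat scene 0.98 [328.7 232.4]
heater_seat top 0.59 [321.6 189.5]
press_plate scene 0.68 [316.2 231.2]
press_plate top 0.52 [318.9 201.4]
knob_grip scene 0.42 [292.8 229.4]
knob_grip top 0.52 [309.8 216.9]
beaker top 0.68 [308.2 217.3]
beaker top 0.67 [236.9 162.4]
vial scene 0.72 [136.9 197.4]
vial scene 0.71 [224.  205.7]
vial scene 0.35 [176.  207.5]
vial top 0.68 [210.5 167.4]
vial top 0.51 [307.2 215.3]
vial top 0.48 [140.6 207.9]
dropper scene 0.59 [401.8 242.8]
dropper top 0.49 [362.6 161.8]
```

```bash
python3 - <<'E'
from h import *
a=cv2.imread("pics/top0.png")[110:270,100:400]
cv2.imwrite("pics/topc.png",cv2.resize(a,(800,427),interpolation=cv2.INTER_CUBIC))
a=cv2.imread("pics/scene0.png")[130:310,110:430]
cv2.imwrite("pics/scenec.png",cv2.resize(a,(800,450),interpolation=cv2.INTER_CUBIC))
s=snapshot("top")
for n,uv,z in [("small",(176.2,205.1),.008),("large",(194.1,200.4),.008),("stand",(183,202.5),0),("heater",(319.3,189.2),0),("seat",(321.6,189.5),.034),("knob",(309.8,216.9),.064),("beaker",(236.9,162.4),0),("vial",(210.5,167.4),0),("dropper",(362.6,161.8),0)]: print(n,onz(s,uv,z).round(4))
E
```

```text
small [0.4699 0.1254 0.008 ]
large [0.4843 0.0657 0.008 ]
stand [0.4785 0.1044 0.    ]
heater [ 0.513  -0.3526  0.    ]
seat [ 0.5091 -0.355   0.034 ]
knob [ 0.4206 -0.3101  0.064 ]
beaker [ 0.6098 -0.0783  0.    ]
vial [0.5949 0.0109 0.    ]
dropper [ 0.6021 -0.5011  0.    ]
```

View pics/topc.png

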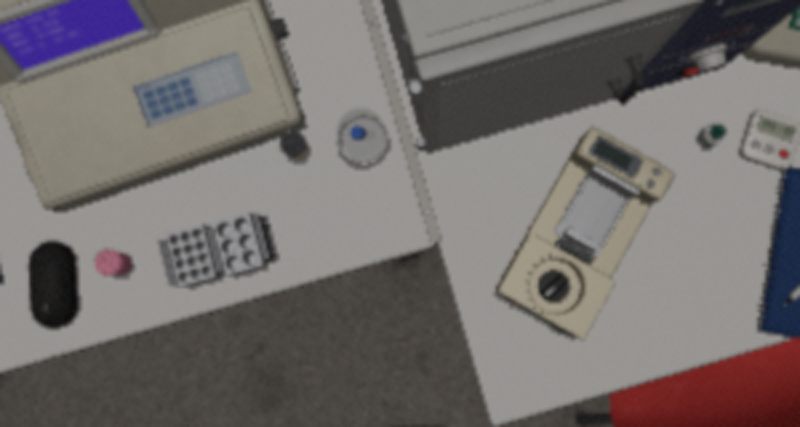

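View pics/scenec.png

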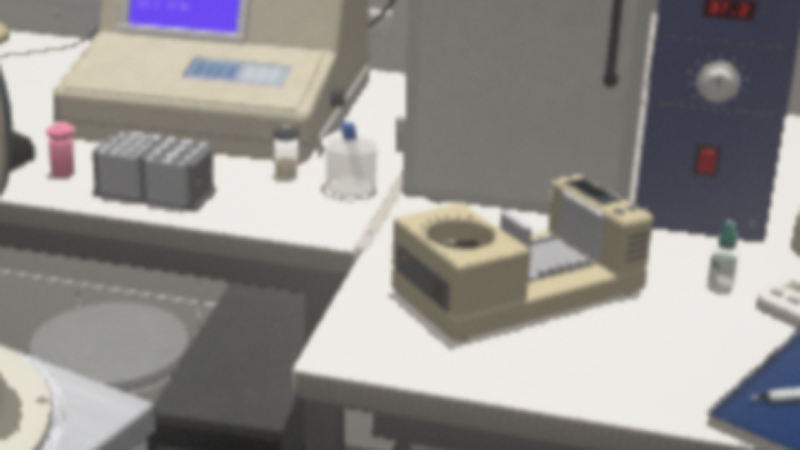

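The top view shows the 12-hole block in the left bay of the stand (crop ~190,255), the 6-hole one on the right (245,243). The heater's front points toward the robot and to the left, with its knob at (553,285) and seat at (590,210). The beaker is at (362,138), the dropper bottle at (711,135) and the pink look-alike at (112,262).

```bash
cat >> h.py <<'E'
from scipy.spatial.transform import Rotation as R
def down(yaw):  # tool y at world yaw, z down
    y=np.array([np.cos(yaw),np.sin(yaw),0]); z=np.array([0,0,-1.]); return np.stack([np.cross(y,z),y,z],1)
def go(p,yaw):
    o=get_obs(); A=np.array(o["ee_rot"]); T=down(yaw)
    if np.trace(A.T@T)<1: T=down(yaw+np.pi)
    print("shift",(A.T@(np.array(p)-o["tool_pos"])).round(4),"turn",(R.from_matrix(A.T@T).as_rotvec(degrees=True)/6).round(3),"rows>=",np.ceil(np.degrees(R.from_matrix(A.T@T).magnitude())/8.5), "q6",round(o["q"][5],2))
E
python3 - <<'E'
from h import *
s=snapshot("wrist"); o=get_obs(); A=np.array(o["ee_rot"])
print((A.T@(np.array(s["origin"])-o["tool_pos"])).round(4),(A.T@s["rotation"]).round(3).tolist(),s["vertical_fov"])
go([.40,.10,.33],np.radians(13.6))
t=snapshot("top")
for uv in [(0,370),(435,240),(350,215),(420,150),(495,420),(445,250)]: print(uv,onz(t,(100+uv[0]*.375,110+uv[1]*.375),0).round(3))
E
```

```text
[ 0.0717  0.0005 -0.1422] [[0.0, -0.96, -0.281], [1.0, 0.0, -0.0], [0.0, -0.281, 0.96]] 60.97342022223767
shift [-0.3481 -0.404  -0.0987] turn [ 0.   -0.    9.67] rows>= 7.0 q6 -0.1
(0, 370) [0.331 0.381 0.   ]
(435, 240) [ 0.481 -0.164  0.   ]
(350, 215) [ 0.515 -0.058  0.   ]
(420, 150) [ 0.595 -0.148  0.   ]
(495, 420) [ 0.257 -0.233  0.   ]
(445, 250) [ 0.468 -0.176  0.   ]
```

```bash
cat >> h.py <<'E'
def path(p,yaw,step=.048):
    """split straight move into calls of 5 rows: prints final shift/turn of each call"""
    o=get_obs(); A=np.array(o["ee_rot"]); p0=np.array(o["tool_pos"]); p=np.array(p); T=down(yaw)
    if np.trace(A.T@T)<1: T=down(yaw+np.pi)
    v=R.from_matrix(A.T@T).as_rotvec()
    n=int(np.ceil(max(np.linalg.norm(p-p0)/step,np.degrees(np.linalg.norm(v))/8.3)/5)); 
    print("calls",n,"q6",round(o["q"][5],2))
    for k in range(n):
        B=A@R.from_rotvec(v*k/n).as_matrix()
        print("shift",(B.T@((p-p0)/n)).round(4),"turn",(np.degrees(v)/n/6).round(3))
E
python3 - <<'E'
from h import *
path([.465,.145,.33],np.radians(13.6))
E
```

```text
calls 3 q6 -0.1
shift [-0.1319 -0.1136 -0.0329] turn [-0.    -0.     3.223]
shift [-0.162  -0.0635 -0.0329] turn [-0.    -0.     3.223]
shift [-0.1739 -0.0063 -0.0329] turn [-0.    -0.     3.223]
```

Call:
{"op": "arm_command", "data": {
  "plan": [
    [[-0.026, -0.023, -0.015, 0, 0, 0.645, 1], [-0.053, -0.045, -0.025, 0, 0, 1.29, 1], [-0.079, -0.068, -0.033, 0, 0, 1.93, 1], [-0.106, -0.091, -0.033, 0, 0, 2.58, 1], [-0.132, -0.114, -0.033, 0, 0, 3.22, 1]]
  ]
}}

```text
time_s: 1.75
tool_pos: [0.287, 0.4422, 0.2646]
ee_rot: [[-0.79, 0.614, 0.001], [0.614, 0.79, 0.001], [-0.0, 0.001, -1.0]]
ft_force: [-0.1, -0.1, -1.0]
finger_gap: 1.004
grasp_force: 0.0
```

Call:
{"op": "arm_command", "data": {
  "plan": [
    [[-0.032, -0.013, -0.015, 0, 0, 0.645, 1], [-0.065, -0.025, -0.025, 0, 0, 1.29, 1], [-0.097, -0.038, -0.033, 0, 0, 1.93, 1], [-0.13, -0.051, -0.033, 0, 0, 2.58, 1], [-0.162, -0.0635, -0.033, 0, 0, 3.22, 1]]
  ]
}}

```text
time_s: 2.25
tool_pos: [0.3764, 0.2928, 0.2977]
ee_rot: [[-0.542, 0.84, 0.001], [0.84, 0.542, 0.0], [-0.0, 0.001, -1.0]]
ft_force: [0.6, -0.5, -0.1]
finger_gap: 1.0
grasp_force: 0.0
```

Call:
{"op": "arm_command", "data": {
  "plan": [
    [[-0.035, -0.001, -0.015, 0, 0, 0.645, 1], [-0.07, -0.003, -0.025, 0, 0, 1.29, 1], [-0.105, -0.004, -0.033, 0, 0, 1.93, 1], [-0.14, -0.005, -0.033, 0, 0, 2.58, 1], [-0.174, -0.006, -0.033, 0, 0, 3.22, 1]]
  ]
}}

```text
time_s: 2.75
tool_pos: [0.4661, 0.1434, 0.3307]
ee_rot: [[-0.233, 0.972, 0.001], [0.972, 0.233, 0.0], [-0.0, 0.001, -1.0]]
ft_force: [-0.5, 0.6, -0.6]
finger_gap: 0.998
grasp_force: 0.0
```

```bash
python3 - <<'E'
from h import *
o=get_obs(); print(o["time_s"],o["tool_pos"],np.round(o["ee_rot"],3).tolist(),np.abs(o["qvel"]).max())
s=snapshot("wrist"); cv2.imwrite("pics/w1.png",cv2.resize(s["color"][:,:,::-1],(800,600)))
import pickle; pickle.dump(s,open("w1.pkl","wb"))
for n in ["block_small_holes","block_large_holes","stand","vial","beaker"]:
    for r in pinpoint("wrist",n)[:2]:
        uv=np.array(r["position"])*[512,384]; print(n,round(r["p"],2),uv.round(1),onz(s,uv,0 if n in("stand","vial","beaker") else .008).round(4))
E
```

```text
2.75 [0.46613943 0.14338824 0.33072293] [[-0.233, 0.972, 0.001], [0.972, 0.233, 0.0], [-0.0, 0.001, -1.0]] 0.6658842008503048
block_small_holes 0.89 [253.9 163.2] [0.4689 0.1339 0.008 ]
block_large_holes 0.65 [255.1 162.8] [0.4704 0.1348 0.008 ]
block_large_holes 0.62 [252.7 200.3] [0.4802 0.0794 0.008 ]
stand 0.62 [255.5 179.4] [0.4772 0.1095 0.    ]
vial 0.92 [318.2 256.6] [0.6039 0.0104 0.    ]
vial 0.59 [265.8  94.7] [0.4629 0.2292 0.    ]
beaker 0.71 [307.3 302.5] [ 0.6104 -0.0744  0.    ]
```

View pics/w1.png

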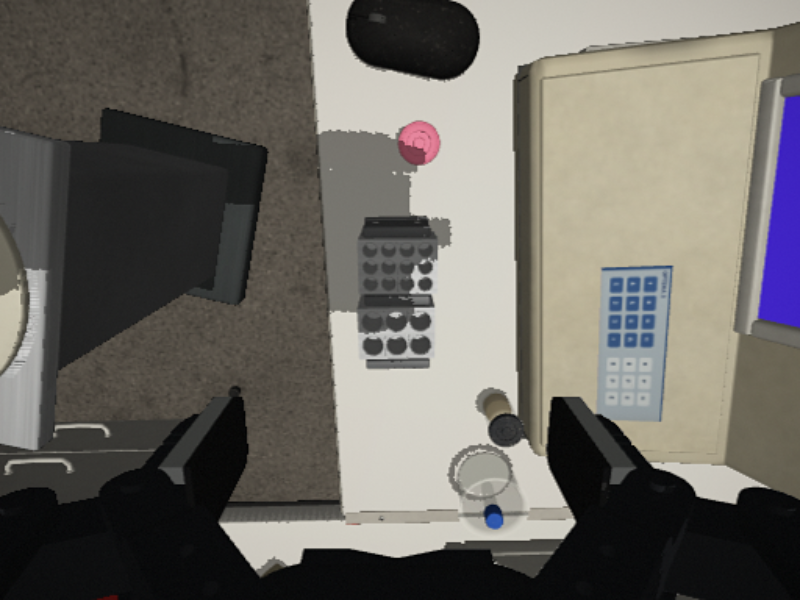

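The wrist picture shows the 12-hole block at (398,267) and the 6-hole block at (397,333). The pink look-alike is at (419,143), the vial at (500,420) and the beaker at (482,475). The bench in front of the beaker is free.

```bash
python3 - <<'E'
from h import *
path([.468,.125,.165],np.radians(13.5))
E
```

```text
calls 1 q6 -0.06
shift [-0.0204 -0.0019  0.1653] turn [-0.002 -0.002  0.036]
```

Call:
{"op": "arm_command", "data": {
  "plan": [
    [[-0.006, 0, 0.045, 0, 0, 0, 1], [-0.012, -0.001, 0.09, 0, 0, 0, 1], [-0.018, -0.002, 0.13, 0, 0, 0, 1], [-0.02, -0.002, 0.165, 0, 0, 0, 1], [-0.02, -0.002, 0.165, 0, 0, 0, 1]]
  ]
}}

```text
time_s: 3.55
tool_pos: [0.4655, 0.1252, 0.1621]
ee_rot: [[-0.237, 0.971, -0.007], [0.971, 0.237, -0.001], [0.001, -0.007, -1.0]]
ft_force: [-0.1, -0.3, 0.7]
finger_gap: 1.0
grasp_force: 0.0
```

```bash
python3 - <<'E'
from h import *
import pickle
o=get_obs(); print(o["time_s"],o["tool_pos"],o["ft_force"])
s=snapshot("wrist"); pickle.dump(s,open("w2.pkl","wb"))
for n in ["block_small_holes","block_large_holes"]:
    for r in masks_of("wrist",n)[:2]:
        m=r["mask"].astype(np.uint8); print(n,round(r["p"],2),m.sum(),cv2.minAreaRect(cv2.findNonZero(m)))
    for r in pinpoint("wrist",n)[:2]: 
        uv=np.array(r["position"])*[512,384]; print("pin",uv.round(1),onz(s,uv,.008).round(4))
cv2.imwrite("pics/w2.png",cv2.resize(s["color"][:,:,::-1],(800,600),interpolation=cv2.INTER_CUBIC))
E
```

```text
3.55 [0.46548169 0.12517273 0.16214696] [-0.0699573  -0.28350431  0.70458659]
block_small_holes 0.89 5020 ((262.0, 186.5), (63.0, 86.0), 90.0)
block_small_holes 0.24 178 ((336.5, 362.5), (11.0, 21.0), 90.0)
block_large_holes 0.64 4305 ((259.0, 251.0), (64.0, 80.0), 90.0)
pin [258.7 235. ] [0.4812 0.0765 0.008 ]
```

View pics/w2.png

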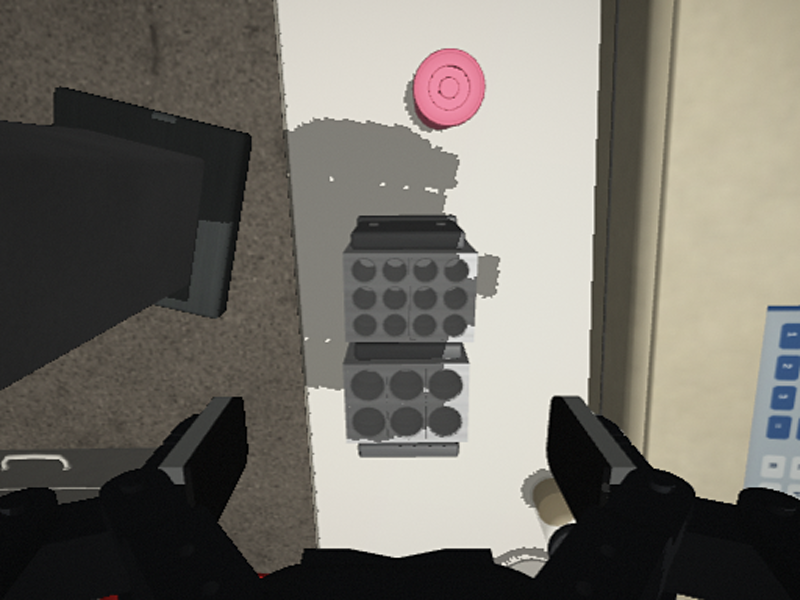

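The 12-hole block's top spans (344,252)–(478,341) in this view, square with the picture, so the tool yaw already matches. The 6-hole block is below it and is not to be touched.

```bash
python3 - <<'E'
from h import *
import pickle
a=pickle.load(open("w1.pkl","rb")); b=pickle.load(open("w2.pkl","rb"))
print("tri",tri([ray(a,(254.7,170.9)),ray(b,(262.7,190.1))]).round(4))
for z in (.056,.058,.06):
  print(z,onz(b,(262.7,190.1),z).round(4))
c=[onz(b,(u*.64,v*.64),.058) for u,v in [(344,252),(477,252),(478,341),(345,341)]]
print(np.round(c,4).tolist(),[np.linalg.norm(c[i]-c[i-1]).round(4) for i in range(4)],np.degrees(np.arctan2(*(c[1]-c[0])[1::-1])))
p=onz(b,(262.7,190.1),.058)
o=get_obs(); print(o["tool_pos"])
# side band detail: subpixel edges on grey profile
g=cv2.cvtColor(b["color"],cv2.COLOR_RGB2GRAY).astype(int)
print(g[212:216,215:230].mean(0).round().tolist(),g[212:216,298:314].mean(0).round().tolist())
path([p[0],p[1],.036],np.radians(13.6))
E
```

```text
tri [0.471  0.1298 0.0418]
0.056 [0.4699 0.1334 0.056 ]
0.058 [0.4697 0.1339 0.058 ]
0.06 [0.4696 0.1344 0.06  ]
[[0.4327, 0.1481, 0.058], [0.4956, 0.1636, 0.058], [0.509, 0.1196, 0.058], [0.4429, 0.1033, 0.058]] [np.float64(0.046), np.float64(0.0648), np.float64(0.046), np.float64(0.0681)] 13.80732210947773
[0.46923383 0.12544769 0.16715094]
[128.0, 128.0, 128.0, 128.0, 129.0, 124.0, 107.0, 102.0, 103.0, 103.0, 103.0, 102.0, 98.0, 91.0, 85.0] [206.0, 208.0, 208.0, 207.0, 206.0, 216.0, 224.0, 225.0, 225.0, 225.0, 225.0, 224.0, 225.0, 224.0, 225.0, 225.0]
calls 1 q6 -0.1
shift [0.0081 0.0021 0.1312] turn [0.03  0.003 0.017]
```

```bash
python3 - <<'E'
from h import *
import pickle
a=pickle.load(open("w1.pkl","rb")); print(onz(a,(254.7,170.9),.058))
b=snapshot("wrist"); pickle.dump(b,open("w3.pkl","wb"))
o=get_obs(); print(o["tool_pos"],o["time_s"])
for r in masks_of("wrist","block_small_holes")[:1]: print(cv2.boundingRect(r["mask"].astype(np.uint8)))
for s in (b,):
  im=s["color"][140:240,200:330]; cv2.imwrite("pics/w3.png",cv2.resize(im[:,:,::-1],(780,600),interpolation=cv2.INTER_CUBIC))
E
```

```text
[0.47009608 0.13288254 0.058     ]
[0.46911769 0.12534076 0.16699102] 3.85
(214, 154, 84, 62)
```

View pics/w3.png

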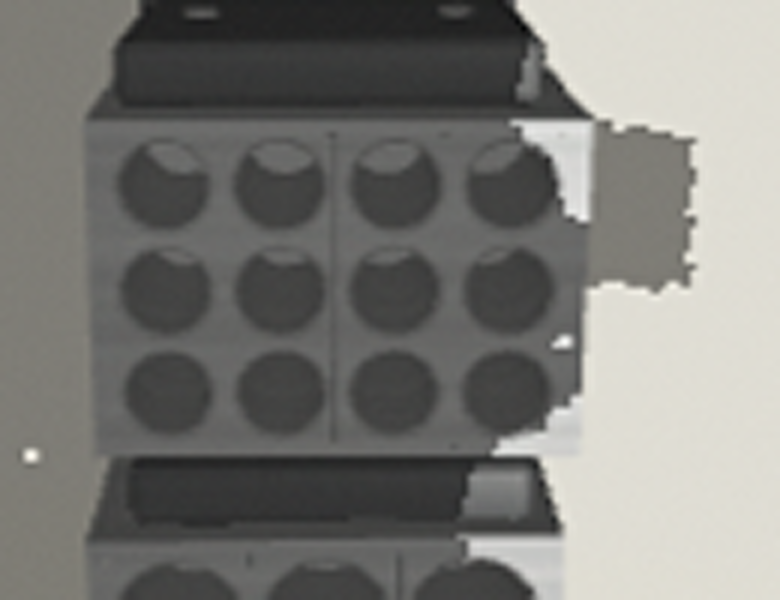

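The settled close-up shows the block's top corners at crop (87,118), (592,120), (580,456) and (97,455).

```bash
python3 - <<'E'
from h import *
import pickle
b=pickle.load(open("w3.pkl","rb"))
from scipy.optimize import least_squares
uv=np.array([(200+u/6-.5+1/12,140+v/6-.5+1/12) for u,v in [(87,118),(592,120),(580,456),(97,455)]])
def f(p):
    c,s=np.cos(p[3]),np.sin(p[3]); pts=[(-33,23),(33,23),(33,-23),(-33,-23)]
    return np.concatenate([proj(b,[p[0]+(c*x-s*y)/1e3,p[1]+(s*x+c*y)/1e3,p[2]]) for x,y in pts])-uv.ravel()
r=least_squares(f,[.47,.13,.058,.236],x_scale=[.01,.01,.01,.1]); print(r.x.round(4),r.fun.round(2))
path([r.x[0],r.x[1],.040],r.x[3])
E
```

```text
[0.4696 0.133  0.0564 0.2363] [-0.15  0.22  0.26  0.09 -0.06 -0.18 -0.06 -0.15]
calls 1 q6 -0.1
shift [0.0074 0.0021 0.1267] turn [0.025 0.003 0.024]
```

Call:
{"op": "arm_command", "data": {
  "plan": [
    [[0.0074, 0.002, 0.03, 0, 0, 0.02, 1], [0.0074, 0.002, 0.06, 0, 0, 0.02, 1], [0.0074, 0.002, 0.09, 0, 0, 0.02, 1], [0.0074, 0.002, 0.12, 0, 0, 0.02, 1], [0.0074, 0.002, 0.147, 0, 0, 0.02, 1]]
  ],
  "grip_force": 50
}}

```text
time_s: 4.4
tool_pos: [0.469, 0.1327, 0.0178]
ee_rot: [[-0.234, 0.972, 0.002], [0.972, 0.234, 0.0], [-0.0, 0.002, -1.0]]
ft_force: [0.5, 0.1, 0.3]
finger_gap: 0.999
grasp_force: 0.0
```

Call:
{"op": "arm_command", "data": {
  "plan": [
    [[0, 0, 0, 0, 0, 0, 1], [0, 0, 0, 0, 0, 0, 0], [0, 0, 0, 0, 0, 0, -1], [0, 0, 0, 0, 0, 0, -1], [0, 0, 0, 0, 0, 0, -1]]
  ]
}}

```text
time_s: 4.9
tool_pos: [0.4692, 0.1327, 0.0198]
ee_rot: [[-0.234, 0.972, 0.002], [0.972, 0.234, 0.0], [-0.0, 0.002, -1.0]]
ft_force: [-0.9, 0.1, 12.0]
finger_gap: 0.764
grasp_force: 57.9
```

Call:
{"op": "arm_command", "data": {
  "plan": [
    [[0, 0, -0.02, 0, 0, 0, -1], [0, 0, -0.055, 0, 0, 0, -1], [0, 0, -0.09, 0, 0, 0, -1], [-0.02, 0, -0.1, 0, 0, 0, -1], [-0.06, -0.002, -0.1, 0, 0, 0, -1]]
  ]
}}

```text
time_s: 5.4
tool_pos: [0.4817, 0.0747, 0.1213]
ee_rot: [[-0.237, 0.971, 0.005], [0.972, 0.237, 0.001], [-0.001, 0.005, -1.0]]
ft_force: [1.2, -1.0, -5.2]
finger_gap: 0.765
grasp_force: 58.7
```

Call:
{"op": "arm_command", "data": {
  "plan": [
    [[-0.045, -0.002, 0, 0, 0, 0, -1], [-0.085, -0.004, 0, 0, 0, 0, -1], [-0.121, -0.005, 0.015, 0, 0, 0, -1], [-0.121, -0.005, 0.045, 0, 0, 0, -1], [-0.121, -0.005, 0.07, 0, 0, 0, -1]]
  ]
}}

```text
time_s: 5.9
tool_pos: [0.5046, -0.0464, 0.0484]
ee_rot: [[-0.232, 0.973, 0.002], [0.973, 0.232, -0.0], [-0.001, 0.002, -1.0]]
ft_force: [-0.6, 1.0, -4.5]
finger_gap: 0.76
grasp_force: 58.5
```

```bash
python3 - <<'E'
from h import *
o=get_obs(); print(o["time_s"],o["ft_force"],o["q"],np.array(o["ft_force"]))
path([.505,-.045,.0135],.2363)
E
```

```text
5.9 [-0.63625508  1.01648698 -4.47266146] [-2.09633892e-01  5.98181157e-01  1.81924222e+00 -1.68483610e-05
  7.21985710e-01 -4.43770683e-01] [-0.63625508  1.01648698 -4.47266146]
calls 1 q6 -0.44
shift [0.0013 0.0007 0.0349] turn [ 0.019  0.009 -0.021]
```

Call:
{"op": "arm_command", "data": {
  "plan": [
    [[0.001, 0, 0.015, 0, 0, 0, -1], [0.001, 0, 0.026, 0, 0, 0, -1], [0.001, 0, 0.032, 0, 0, 0, -1], [0.001, 0, 0.035, 0, 0, 0, -1], [0.001, 0, 0.035, 0, 0, 0, -1]]
  ]
}}

```text
time_s: 6.4
tool_pos: [0.504, -0.0441, 0.0136]
ee_rot: [[-0.234, 0.972, 0.0], [0.972, 0.234, -0.0], [-0.0, 0.0, -1.0]]
ft_force: [0.6, -0.1, -3.9]
finger_gap: 0.766
grasp_force: 58.3
```

```bash
python3 - <<'E'
from h import *
o=get_obs(); print(o["time_s"],o["ft_force"],o["tool_pos"])
E
```

```text
6.4 [ 0.59270197 -0.09702202 -3.94965032] [ 0.50398147 -0.04408525  0.01360159]
```

Call:
{"op": "arm_command", "data": {
  "plan": [
    [[0, 0, 0.0015, 0, 0, 0, -1], [0, 0, 0.0025, 0, 0, 0, -1], [0, 0, 0.003, 0, 0, 0, -1], [0, 0, 0.003, 0, 0, 0, -1]]
  ]
}}

```text
time_s: 6.8
tool_pos: [0.5042, -0.0442, 0.0118]
ee_rot: [[-0.234, 0.972, 0.002], [0.972, 0.234, -0.0], [-0.001, 0.002, -1.0]]
ft_force: [-5.7, -0.3, 27.5]
finger_gap: 0.767
grasp_force: 62.2
```

Call:
{"op": "arm_command", "data": {
  "plan": [
    [[0, 0, 0, 0, 0, 0, 1], [0, 0, 0, 0, 0, 0, 1], [0, 0, 0, 0, 0, 0, 1], [0, 0, -0.02, 0, 0, 0, 1], [0, 0, -0.06, 0, 0, 0, 1]]
  ]
}}

```text
time_s: 7.3
tool_pos: [0.5023, -0.0438, 0.0691]
ee_rot: [[-0.234, 0.972, -0.005], [0.972, 0.234, 0.001], [0.002, -0.004, -1.0]]
ft_force: [0.8, 0.1, 1.1]
finger_gap: 0.998
grasp_force: 0.0
```

Call:
{"op": "arm_command", "data": {
  "plan": [
    [[0, 0, -0.04, 0, 0, -1, 1], [0, 0, -0.08, 0, 0, -2.2, 1], [0, 0, -0.09, 0, 0, -3.4, 1], [0, 0, -0.09, 0, 0, -4.6, 1], [0, 0, -0.09, 0, 0, -6, 1]]
  ]
}}

```text
time_s: 7.8
tool_pos: [0.5039, -0.0441, 0.1609]
ee_rot: [[-0.764, 0.645, 0.001], [0.645, 0.764, -0.0], [-0.001, 0.001, -1.0]]
ft_force: [-0.3, -0.3, 0.1]
finger_gap: 1.002
grasp_force: 0.0
```

Call:
{"op": "arm_command", "data": {
  "plan": [
    [[0, 0, 0, 0, 0, -1.4, 1], [0, 0, 0, 0, 0, -2.8, 1], [0, 0, 0, 0, 0, -4.2, 1], [0, 0, 0, 0, 0, -5.6, 1], [0, 0, 0, 0, 0, -7, 1]]
  ]
}}

```text
time_s: 8.3
tool_pos: [0.5036, -0.0441, 0.1602]
ee_rot: [[-0.999, -0.033, -0.0], [-0.033, 0.999, 0.0], [0.0, 0.0, -1.0]]
ft_force: [-0.2, 0.8, -0.1]
finger_gap: 0.996
grasp_force: 0.0
```

Call:
{"op": "arm_command", "data": {
  "plan": [
    [[0, 0, 0, 0, 0, -1, 1], [0, 0, 0, 0, 0, -2, 1], [0, 0, 0, 0, 0, -2, 1], [0, 0, 0, 0, 0, -2, 1]]
  ]
}}

```text
time_s: 8.7
tool_pos: [0.5037, -0.0441, 0.1603]
ee_rot: [[-0.973, -0.231, -0.0], [-0.231, 0.973, 0.0], [0.0, 0.0, -1.0]]
ft_force: [0.2, -0.3, -0.2]
finger_gap: 1.0
grasp_force: 0.0
```

```bash
python3 - <<'E'
from h import *
import pickle
o=get_obs(); print(o["time_s"],o["tool_pos"],o["q"])
b=snapshot("wrist"); pickle.dump(b,open("w4.pkl","wb"))
r=masks_of("wrist","block_small_holes")[:1]
for x in r: print(x["p"],cv2.boundingRect(x["mask"].astype(np.uint8)))
save(b,"w4")
E
```

```text
8.7 [ 0.50368542 -0.04410886  0.16025   ] [-2.05506692e-01  4.17504569e-01  1.72287789e+00  1.04682687e-05
  1.00131204e+00 -2.00937607e+00]
0.67 (224, 147, 59, 90)
```

View pics/w4.png

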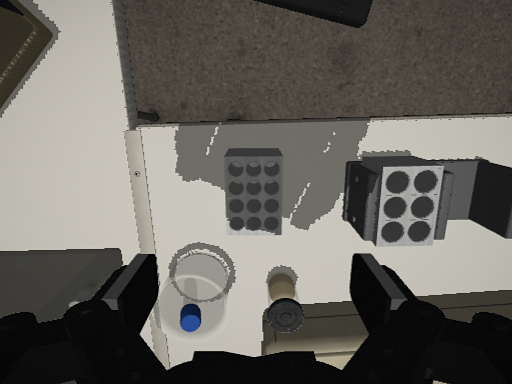

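The block stands upright at (254,195), with the beaker at (195,280) and vial at (283,300) clear of it; the 6-hole block is still in the stand.

```bash
python3 - <<'E'
from h import *
import pickle
from scipy.optimize import least_squares
b=pickle.load(open("w4.pkl","rb"))
g=cv2.cvtColor(b["color"],cv2.COLOR_RGB2GRAY).astype(int)
print("cols",g[172:180,216:234].mean(0).round().tolist(),g[172:180,274:292].mean(0).round().tolist())
print("rows",g[146:164,244:246].mean(1).round().tolist(),g[226:244,242:244].mean(1).round().tolist())
uv=np.array([(225,156),(282,155.5),(281.5,234),(226.5,234)])
def f(p):
    c,s=np.cos(p[3]),np.sin(p[3]); pts=[(-33,-23),(-33,23),(33,23),(33,-23)]
    return np.concatenate([proj(b,[p[0]+(c*x-s*y)/1e3,p[1]+(s*x+c*y)/1e3,p[2]]) for x,y in pts])-uv.ravel()
r=least_squares(f,[.504,-.044,.05,.236],x_scale=[.01,.01,.01,.1]); print(r.x.round(4),r.fun.round(2))
o=onz(b,uv.mean(0),.05);print(o)
path([.504,-.044,.012],r.x[3]+np.pi/2)
E
```

```text
cols [108.0, 109.0, 108.0, 108.0, 109.0, 109.0, 109.0, 110.0, 102.0, 94.0, 91.0, 90.0, 87.0, 81.0, 78.0, 76.0, 74.0, 72.0] [73.0, 75.0, 78.0, 81.0, 85.0, 88.0, 93.0, 93.0, 98.0, 106.0, 109.0, 109.0, 109.0, 109.0, 108.0, 109.0, 109.0, 109.0]
rows [110.0, 108.0, 64.0, 54.0, 56.0, 57.0, 54.0, 57.0, 56.0, 56.0, 75.0, 90.0, 90.0, 90.0, 90.0, 90.0, 89.0, 90.0] [72.0, 105.0, 162.0, 186.0, 186.0, 185.0, 182.0, 183.0, 184.0, 192.0, 200.0, 199.0, 198.0, 198.0, 198.0, 198.0, 198.0, 198.0]
[ 0.5044 -0.0434  0.0461  0.239 ] [-0.67  0.08  0.7   0.25 -0.29 -0.32  0.26 -0.04]
[ 0.50222825 -0.04388126  0.05      ]
calls 1 q6 -2.01
shift [-0.0003  0.      0.1483] turn [-0.    -0.    -0.051]
```

Call:
{"op": "arm_command", "data": {
  "plan": [
    [[0, 0, 0.045, 0, 0, -0.05, 1], [0, 0, 0.085, 0, 0, -0.05, 1], [0, 0, 0.12, 0, 0, -0.05, 1], [0, 0, 0.142, 0, 0, -0.05, 1], [0, 0, 0.147, 0, 0, -0.05, 1]]
  ]
}}

```text
time_s: 9.3
tool_pos: [0.5025, -0.0439, 0.0112]
ee_rot: [[-0.971, -0.238, -0.004], [-0.238, 0.971, 0.001], [0.003, 0.002, -1.0]]
ft_force: [-0.1, 0.3, 0.4]
finger_gap: 1.001
grasp_force: 0.0
```

Call:
{"op": "arm_command", "data": {
  "plan": [
    [[0, 0, 0, 0, 0, 0, 0.3], [0, 0, 0, 0, 0, 0, -1], [0, 0, 0, 0, 0, 0, -1], [0, 0, 0, 0, 0, 0, -1], [0, 0, 0, 0, 0, 0, -1]]
  ]
}}

```text
time_s: 9.8
tool_pos: [0.5045, -0.0442, 0.0147]
ee_rot: [[-0.971, -0.239, 0.002], [-0.239, 0.971, -0.0], [-0.002, -0.001, -1.0]]
ft_force: [-1.6, 0.1, 6.0]
finger_gap: 0.536
grasp_force: 51.5
```

Call:
{"op": "arm_command", "data": {
  "plan": [
    [[0, 0, -0.02, 0, 0, 0, -1], [0, 0, -0.06, 0, 0, 0, -1], [0, 0, -0.1, 0, 0, 0, -1], [0, 0, -0.14, 0, 0, 0, -1], [0, 0, -0.18, 0, 0, 0, -1]]
  ]
}}

```text
time_s: 10.3
tool_pos: [0.5033, -0.044, 0.1959]
ee_rot: [[-0.971, -0.239, 0.001], [-0.239, 0.971, -0.0], [-0.001, -0.0, -1.0]]
ft_force: [-0.1, -0.4, -3.2]
finger_gap: 0.529
grasp_force: 53.0
```

```bash
python3 - <<'E'
from h import *
o=get_obs(); print(o["time_s"],o["tool_pos"],o["finger_gap"])
# viewpoint over heater: heater yaw approx -0.47
path([.43,-.27,.24],-.47+np.pi/2)
E
```

```text
10.3 [ 0.50327247 -0.04399688  0.19592018] 0.5294911374937471
calls 2 q6 -2.02
shift [ 0.0626 -0.101  -0.0221] turn [-0.     0.005  3.396]
shift [ 0.0235 -0.1164 -0.022 ] turn [-0.     0.005  3.396]
```

```bash
cat >> h.py <<'E'
def via(pts):
    o=get_obs(); A=np.array(o["ee_rot"]); p0=np.array(o["tool_pos"])
    for p,yaw in pts:
        p=np.array(p); T=down(yaw)
        print("shift",(A.T@(p-p0)).round(4),"turn",(R.from_matrix(A.T@T).as_rotvec(degrees=True)/6).round(3)); A,p0=T,p
E
python3 - <<'E'
from h import *
via([([.445,-.2,.24],1.45),([.49,-.3,.24],1.10),([.515,-.358,.24],1.10)])
E
```

```text
shift [ 0.0938 -0.1376 -0.0441] turn [-3.000e-03  1.000e-02  3.458e+00]
shift [-0.0567 -0.0938  0.    ] turn [0.    0.    3.342]
shift [-0.0486 -0.0404  0.    ] turn [0. 0. 0.]
```

Call:
{"op": "arm_command", "data": {
  "plan": [
    [[0.02, -0.028, -0.02, 0, 0, 0.7, -1], [0.04, -0.056, -0.044, 0, 0, 1.4, -1], [0.058, -0.084, -0.044, 0, 0, 2.1, -1], [0.076, -0.112, -0.044, 0, 0, 2.8, -1], [0.094, -0.138, -0.044, 0, 0, 3.46, -1]]
  ]
}}

```text
time_s: 10.8
tool_pos: [0.4447, -0.2017, 0.2384]
ee_rot: [[-0.992, 0.124, 0.001], [0.124, 0.992, -0.001], [-0.001, -0.001, -1.0]]
ft_force: [0.6, -0.3, -3.9]
finger_gap: 0.532
grasp_force: 53.3
```

Call:
{"op": "arm_command", "data": {
  "plan": [
    [[-0.012, -0.019, 0, 0, 0, 0.7, -1], [-0.024, -0.038, 0, 0, 0, 1.4, -1], [-0.036, -0.057, 0, 0, 0, 2.1, -1], [-0.048, -0.076, 0, 0, 0, 2.8, -1], [-0.057, -0.094, 0, 0, 0, 3.34, -1]]
  ]
}}

```text
time_s: 11.3
tool_pos: [0.4909, -0.3015, 0.2381]
ee_rot: [[-0.89, 0.456, 0.001], [0.456, 0.89, -0.001], [-0.001, -0.0, -1.0]]
ft_force: [-0.5, -0.2, -4.6]
finger_gap: 0.539
grasp_force: 53.2
```

Call:
{"op": "arm_command", "data": {
  "plan": [
    [[-0.02, -0.016, 0, 0, 0, 0, -1], [-0.036, -0.03, 0, 0, 0, 0, -1], [-0.048, -0.04, 0, 0, 0, 0, -1], [-0.048, -0.04, 0, 0, 0, 0, -1], [-0.048, -0.04, 0, 0, 0, 0, -1]]
  ]
}}

```text
time_s: 11.8
tool_pos: [0.515, -0.3579, 0.2377]
ee_rot: [[-0.891, 0.454, -0.0], [0.454, 0.891, 0.0], [0.0, 0.0, -1.0]]
ft_force: [-0.1, 0.2, -4.5]
finger_gap: 0.535
grasp_force: 53.2
```

```bash
python3 - <<'E'
from h import *
import pickle
o=get_obs(); print(o["time_s"],o["tool_pos"],o["q"].round(3) if hasattr(o["q"],"round") else o["q"])
b=snapshot("wrist"); pickle.dump(b,open("w5.pkl","wb"))
for n in ["knob_grip","heater_seat","press_plate","heater"]:
    for x in pinpoint("wrist",n)[:2]:
        uv=np.array(x["position"])*[512,384]; print(n,round(x["p"],2),uv.round(1),onz(b,uv,{"knob_grip":.064,"heater":0}.get(n,.034)).round(4))
cv2.imwrite("pics/w5.png",cv2.resize(b["color"][:,:,::-1],(800,600),interpolation=cv2.INTER_CUBIC))
E
```

```text
11.8 [ 0.51497249 -0.35786948  0.23765592] [-0.703  0.491  1.332  0.     1.319 -1.802]
knob_grip 0.92 [259.2  64.7] [ 0.4231 -0.3052  0.064 ]
heater_seat 0.88 [256.7 169.1] [ 0.5125 -0.3526  0.034 ]
press_plate 0.81 [255.1 130.8] [ 0.4757 -0.3359  0.034 ]
heater 0.95 [252.3 163.9] [ 0.5107 -0.3572  0.    ]
```

View pics/w5.png

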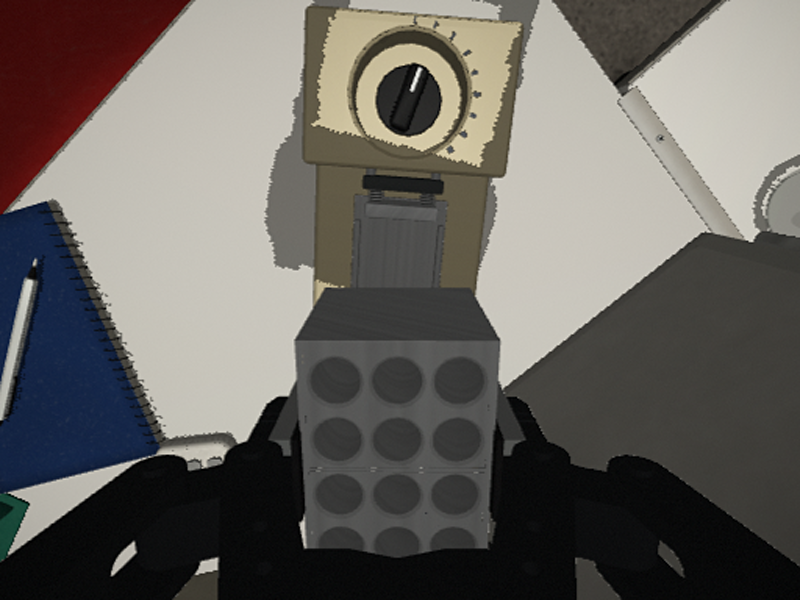

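The view shows the deck corners at (306,8), (523,22), (505,177) and (303,162), the knob at (408,98) with its white line up-right to (417,67), and the plate top at about (402,185). The seat runs down from there, and the held block is upright.

```bash
python3 - <<'E'
from h import *
import pickle
from scipy.optimize import least_squares
b=pickle.load(open("w5.pkl","rb"))
obs=[((306,8),(-143,-58,82)),((523,22),(-143,58,82)),((505,177),(-63,58,82)),((303,162),(-63,-58,82))]
uv=np.array([o[0] for o in obs])*.64
def w(p,q):
    c,s=np.cos(p[2]),np.sin(p[2]); x,y,z=np.array(q)/1e3; return [p[0]+c*x-s*y,p[1]+s*x+c*y,z+p[3]]
f=lambda p:np.concatenate([proj(b,w(p,o[1])) for o in obs])-uv.ravel()
r=least_squares(f,[.51,-.355,-.5,0],x_scale=[.01,.01,.1,.01]); print(r.x.round(4),np.degrees(r.x[2]),r.fun.round(2))
P=r.x.copy(); P[3]=0
f2=lambda p:f([*p,0.]); r2=least_squares(f2,P[:3],x_scale=[.01,.01,.1]); print(r2.x.round(4),r2.fun.round(2))
print("knob top centre",onz(b,np.array((408,98))*.64,.072), "model",w(P,(-103,0,72)))
for nm,q in [("plate face top at knob0",(-37.5,-21,83)),("",(-37.5,21,83)),("platebacktop",(-45.5,-21,83)),("",(-45.5,21,83)),("well",(-103,-32,82)),("",(-103,32,82)),("",(-71,0,82)),("",(-135,0,82)),("railL@-20",(-20,-26,39)),("railR",(-20,26,39))]:
    print(nm,(proj(b,w(P,q))/.64).round(1))
a=onz(b,np.array((417,67))*.64,.072)-onz(b,np.array((402,130))*.64,.072); print("bar yaw",np.degrees(np.arctan2(a[1],a[0])),"knob angle",np.degrees(P[2]+np.pi)-np.degrees(np.arctan2(a[1],a[0])))
im=b["color"][0:190,190:330]; cv2.imwrite("pics/w5c.png",cv2.resize(im[:,:,::-1],(442,600),interpolation=cv2.INTER_CUBIC))
t=snapshot("top"); 
E
```

```text
[ 0.5112 -0.3549 -0.5351 -0.0073] -30.66027592524996 [-0.08 -0.82 -0.09  0.26 -0.38 -0.21  0.56  0.81]
[ 0.5121 -0.3555 -0.5351] [-1.75 -1.95  1.75 -0.62  1.04  1.27 -1.01  2.11]
knob top centre [ 0.4231821 -0.3034764  0.072    ] model [np.float64(0.4225792773877254), np.float64(-0.3023501073535383), np.float64(0.072)]
plate face top at knob0 [365.2 213.7]
 [438.  218.5]
platebacktop [365.9 199.5]
 [439.2 204.3]
well [350.7  89.6]
 [468.6  97.8]
 [405.7 155.4]
 [414.1  27.8]
railL@-20 [360.4 233.4]
railR [438.1 238.4]
bar yaw 139.02235586689153 knob angle 10.317368207858493
```

View pics/w5c.png

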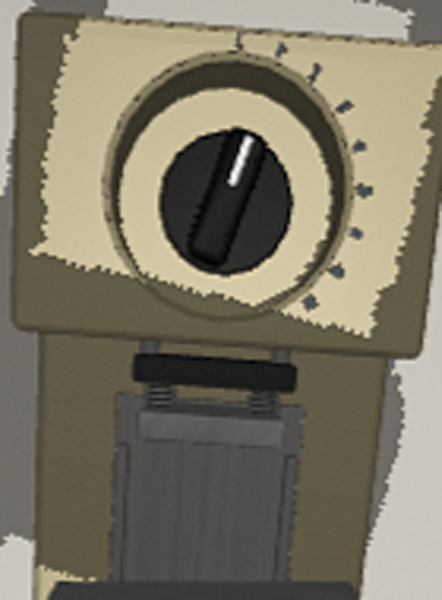

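The crop shows the well rim, 104–352 across and 52–318 high, centre (228,185). The knob disc is centred at (225,201), with the bar from (245,130), the white end, to (205,262). The plate top strip is (143,415)–(284,445).

```bash
python3 - <<'E'
from h import *
import pickle
b=pickle.load(open("w5.pkl","rb"))
k=442/140; C=lambda u,v:(190+u/k-.5,v/k-.5)
yaw=-.535; ux=np.array([np.cos(yaw),np.sin(yaw)]); uy=np.array([-ux[1],ux[0]])
base=np.array([.5121,-.3555])
def hx(n,uv,z):
    p=onz(b,uv,z); d=p[:2]-base; print(n,p[:2].round(4),"heater",(d@ux*1e3).round(1),(d@uy*1e3).round(1))
hx("disc",C(225,201),.054); hx("well",C(228,185),.082); hx("barW",C(245,130),.072); hx("barE",C(205,262),.072)
hx("platefrontL",C(143,437),.083);hx("platefrontR",C(281,447),.083);hx("plateBackL",C(144,412),.083);hx("plateBackR",C(284,420),.083)
hx("seatL",C(122,450),.039);hx("seatL2",C(115,560),.039);hx("seatR",C(293,460),.039);hx("seatR2",C(281,570),.039)
hx("bodyL",C(38,400),.030);hx("bodyL2",C(35,560),.030);hx("bodyR",C(383,400),.03);hx("bodyR2",C(362,560),.03)
# block in hand top edge near camera, z?
o=get_obs(); T=np.array(o["tool_pos"])
print("tool yaw",np.arctan2(*np.array(o["ee_rot"])[1::-1,1]))
bl=[onz(b,np.array(u)*.64,T[2]-.0128+.05) for u in [(296,340),(499,340)]]; A=np.array(o["ee_rot"])
print([(A.T@(x-T)).round(4) for x in bl])
E
```

```text
disc [ 0.4217 -0.3027] heater -104.7 -0.6
well [ 0.4211 -0.3021] heater -105.5 -0.5
barW [ 0.4098 -0.291 ] heater -120.9 3.3
barE [ 0.4351 -0.3161] heater -86.3 -5.4
platefrontL [ 0.4695 -0.3534] heater -37.7 -19.9
platefrontR [ 0.4899 -0.3196] heater -37.4 19.5
plateBackL [ 0.4635 -0.3499] heater -44.7 -20.0
plateBackR [ 0.4835 -0.3156] heater -45.0 19.7
seatL [ 0.4728 -0.3658] heater -28.5 -28.9
seatL2 [ 0.5042 -0.3853] heater 8.5 -29.7
seatR [ 0.5012 -0.3172] heater -28.9 27.4
seatR2 [ 0.5328 -0.3368] heater 8.3 26.6
bodyL [ 0.4462 -0.3839] heater -42.1 -58.0
bodyL2 [ 0.4931 -0.4117] heater 12.3 -58.0
bodyR [ 0.4982 -0.2818] heater -49.5 56.3
bodyR2 [ 0.5445 -0.3105] heater 5.0 55.2
tool yaw 1.100578652237642
[array([ 0.0347, -0.0218, -0.0372]), array([ 0.0347,  0.0226, -0.0372])]
```

```bash
python3 - <<'E'
from h import *
via([([.5119,-.356,.13],1.031),([.5119,-.356,.060],1.031)])
E
```

```text
shift [0.0038 0.     0.1075] turn [-0.     0.001  0.664]
shift [0.   0.   0.07] turn [0. 0. 0.]
```

Call:
{"op": "arm_command", "data": {
  "plan": [
    [[0.002, 0, 0.03, 0, 0, 0.33, -1], [0.004, 0, 0.06, 0, 0, 0.66, -1], [0.004, 0, 0.085, 0, 0, 0.66, -1], [0.004, 0, 0.105, 0, 0, 0.66, -1], [0.004, 0, 0.108, 0, 0, 0.66, -1]]
  ]
}}

```text
time_s: 12.6
tool_pos: [0.5108, -0.3553, 0.1271]
ee_rot: [[-0.858, 0.514, -0.003], [0.514, 0.858, 0.002], [0.004, 0.001, -1.0]]
ft_force: [-0.1, 0.3, -4.0]
finger_gap: 0.529
grasp_force: 52.9
```

```bash
python3 - <<'E'
from h import *
import pickle
b=snapshot("wrist"); pickle.dump(b,open("w6.pkl","wb")); o=get_obs(); print(o["tool_pos"],np.arctan2(*np.array(o["ee_rot"])[1::-1,1]),o["time_s"])
im=b["color"][60:260,150:370]; cv2.imwrite("pics/w6.png",cv2.resize(im[:,:,::-1],(660,600),interpolation=cv2.INTER_CUBIC))
E
```

```text
[ 0.51124228 -0.35573021  0.12813174] 1.0312929830095379 12.65
```

View pics/w6.png

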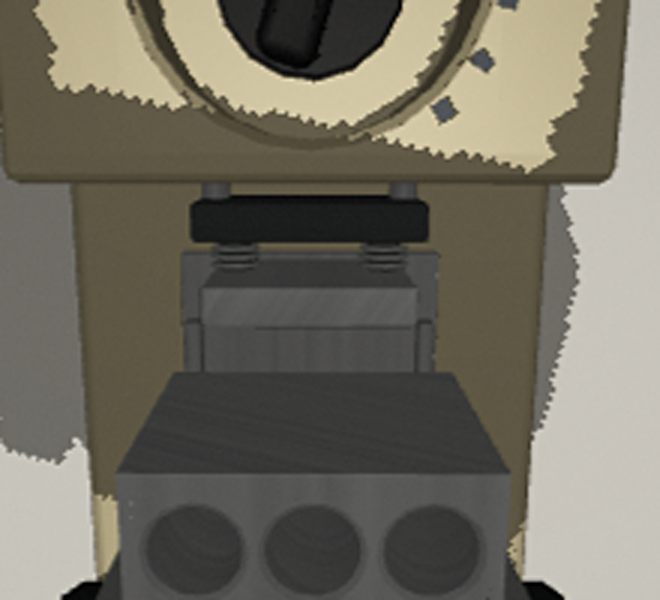

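The heater is now square with the picture: deck edge at row 182, plate face edge at row 326 (203–417). The block's lower front edge is at row 373 (174–455) and its upper one at row 472 (120–508).

```bash
python3 - <<'E'
from h import *
import pickle
b=pickle.load(open("w6.pkl","rb"))
o=get_obs(); A=np.array(b["rotation"]); 
T=np.array([.5108,-.3553,.1271]); T=np.array(o["tool_pos"]); E=np.array(o["ee_rot"])
C=lambda u,v:(150+u/3-.33,60+v/3-.33)
def t(n,u,v,z): print(n,(E.T@(onz(b,C(u,v),z)-T)*1e3).round(1)[:2])
zb=T[2]-.0147
t("plate frontL",203,326,.083);t("plate frontR",417,326,.083);t("plate backL",203,288,.083);t("plateback R",417,288,.083)
t("blk botL",174,373,zb);t("blk botR",455,373,zb);t("blk topL",120,472,zb+.05);t("blk topR",508,472,zb+.05)
t("deck rearL",5,182,.082);t("deck rearR",618,182,.082)
t("seatL",184,330,.039);t("seatR",435,330,.039);t("seatL",188,370,.039);t("seatR",433,370,.039)
E
```

```text
plate frontL [ 36.7 -20.6]
plate frontR [36.7 20.7]
plate backL [ 44.  -20.4]
plateback R [44.  20.5]
blk botL [ 34.7 -22.2]
blk botR [34.7 23.9]
blk topL [ 35.  -21.6]
blk topR [35. 23.]
deck rearL [ 63.7 -56.8]
deck rearR [63.7 57.5]
seatL [ 27.3 -30.2]
seatR [27.3 29.8]
seatL [ 17.5 -29.6]
seatR [17.5 29.7]
```

Call:
{"op": "arm_command", "data": {
  "plan": [
    [[-0.002, -0.0007, 0.015, 0, 0, 0, -1], [-0.002, -0.0007, 0.035, 0, 0, 0, -1], [-0.002, -0.0007, 0.055, 0, 0, 0, -1], [-0.002, -0.0007, 0.067, 0, 0, 0, -1], [-0.002, -0.0007, 0.067, 0, 0, 0, -1]]
  ]
}}

```text
time_s: 13.15
tool_pos: [0.5127, -0.3577, 0.0611]
ee_rot: [[-0.858, 0.514, -0.001], [0.514, 0.858, 0.001], [0.002, 0.0, -1.0]]
ft_force: [0.5, 0.4, -3.6]
finger_gap: 0.532
grasp_force: 53.0
```

Call:
{"op": "arm_command", "data": {
  "plan": [
    [[0, 0, 0.004, 0, 0, 0, -1], [0, 0, 0.008, 0, 0, 0, -1], [0, 0, 0.01, 0, 0, 0, -1], [0, 0, 0.01, 0, 0, 0, -1]]
  ]
}}

```text
time_s: 13.55
tool_pos: [0.5132, -0.358, 0.0524]
ee_rot: [[-0.858, 0.514, 0.0], [0.514, 0.858, -0.0], [-0.0, -0.0, -1.0]]
ft_force: [-0.4, 0.5, -4.1]
finger_gap: 0.531
grasp_force: 53.1
```

Call:
{"op": "arm_command", "data": {
  "plan": [
    [[0, 0, 0.0015, 0, 0, 0, -1], [0, 0, 0.003, 0, 0, 0, -1], [0, 0, 0.004, 0, 0, 0, -1], [0, 0, 0.004, 0, 0, 0, -1]]
  ]
}}

```text
time_s: 13.95
tool_pos: [0.5132, -0.358, 0.0487]
ee_rot: [[-0.858, 0.514, 0.0], [0.514, 0.858, -0.0], [-0.0, -0.0, -1.0]]
ft_force: [-2.2, 2.4, 3.9]
finger_gap: 0.534
grasp_force: 53.9
```

Call:
{"op": "arm_command", "data": {
  "plan": [
    [[0, 0, 0, 0, 0, 0, 0.6], [0, 0, 0, 0, 0, 0, 0.6], [0, 0, 0, 0, 0, 0, 0.6], [0, 0, -0.01, 0, 0, 0, 0.6], [0, 0, -0.04, 0, 0, 0, 0.6]]
  ]
}}

```text
time_s: 14.45
tool_pos: [0.512, -0.3571, 0.087]
ee_rot: [[-0.858, 0.514, -0.003], [0.514, 0.858, 0.003], [0.004, 0.001, -1.0]]
ft_force: [-0.2, 0.1, 0.3]
finger_gap: 0.796
grasp_force: 0.0
```

Call:
{"op": "arm_command", "data": {
  "plan": [
    [[0, 0, -0.03, 0, 0, 0, 0.6], [0.02, 0, -0.06, 0, 0, 0, 0], [0.05, 0, -0.06, 0, 0, 0, -0.4], [0.08, 0, -0.06, 0, 0, 0, -0.4], [0.08, 0, -0.06, 0, 0, 0, -0.4]]
  ]
}}

```text
time_s: 14.95
tool_pos: [0.4417, -0.3148, 0.1491]
ee_rot: [[-0.858, 0.514, -0.002], [0.514, 0.858, 0.001], [0.002, 0.0, -1.0]]
ft_force: [-0.3, 1.3, -0.4]
finger_gap: 0.301
grasp_force: 0.0
```

```bash
python3 - <<'E'
from h import *
import pickle
b=snapshot("wrist"); pickle.dump(b,open("w7.pkl","wb")); o=get_obs(); print(o["tool_pos"],o["time_s"],o["finger_gap"])
for n in ["knob_grip","heater_seat","block_small_holes"]:
    for x in pinpoint("wrist",n)[:1]:
        uv=np.array(x["position"])*[512,384]; print(n,round(x["p"],2),uv.round(1),onz(b,uv,{"knob_grip":.064}.get(n,.034)).round(4))
cv2.imwrite("pics/w7.png",cv2.resize(b["color"][:,:,::-1],(800,600),interpolation=cv2.INTER_CUBIC))
E
```

```text
[ 0.44347371 -0.31617935  0.14924686] 15.0 0.3018696694227554
block_small_holes 0.72 [254.7 281.2] [ 0.5099 -0.3542  0.034 ]
```

View pics/w7.png

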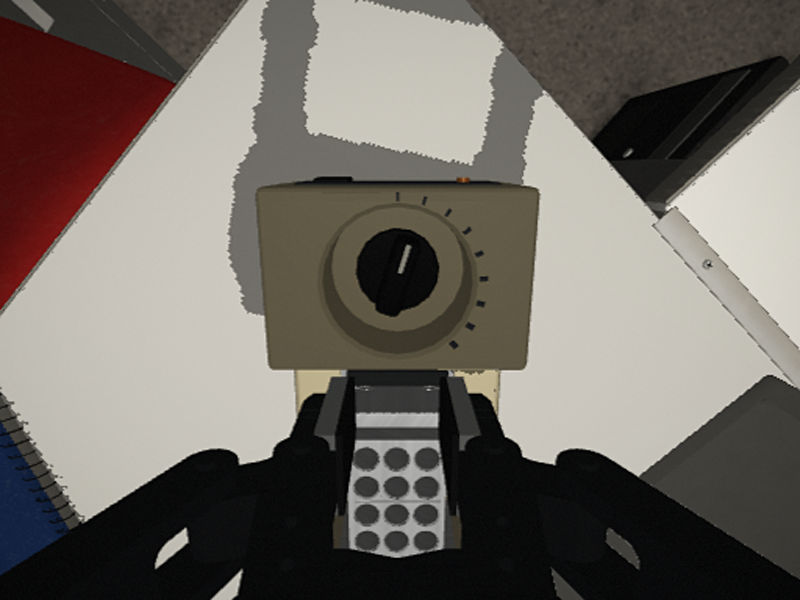

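The block sits in the seat with four rows of holes level, behind the plate. The knob disc is centred at (398,269), with the bar running from (409,237), its white end, to (388,313).

```bash
python3 - <<'E'
from h import *
import pickle
b=pickle.load(open("w7.pkl","rb"))
# segment knob: dark in crop
im=b["color"].astype(int); g=im.max(2)
k=.64
disc=onz(b,(398*k-.3,269.5*k-.3),.054); print("disc",disc.round(4))
e=[onz(b,np.array(p)*k-.3,.072) for p in [(409,236),(388,314)]]; d=e[0]-e[1]
print("bar mid",((e[0]+e[1])/2).round(4),"len",np.linalg.norm(d).round(4),"yaw",np.arctan2(d[1],d[0]))
e=[onz(b,np.array(p)*k-.3,.072) for p in [(408,246),(401,271)]]; d=e[0]-e[1]; print("line yaw",np.arctan2(d[1],d[0]))
# disc circle by mask
m=((g<60)&(np.add.outer((np.arange(384)-172)**2,(np.arange(512)-254.7)**2)<40**2)).astype(np.uint8)
n,l,st,c=cv2.connectedComponentsWithStats(m); i=1+np.argmax(st[1:,4]); print("dark blob",c[i],st[i])
(x,y),rr=cv2.minEnclosingCircle(cv2.findNonZero((l==i).astype(np.uint8))); print(x,y,rr,onz(b,(x,y),.054).round(4))
crop=g[146:206,230:282]; print("\n".join(" ".join(f"{v:2d}" for v in r[::2]) for r in crop[::4]))
o=get_obs(); print(o["tool_pos"],o["q"])
E
```

```text
disc [ 0.4219 -0.302   0.054 ]
bar mid [ 0.4213 -0.3015  0.072 ] len 0.0361 yaw 2.3445498454255933
line yaw 2.33540174091681
dark blob [253.65372316 173.01324806] [ 228  146   53   57 2189]
254.3287353515625 174.0745849609375 28.429384231567383 [ 0.4231 -0.3028  0.054 ]
99 99 99 98 98 99 100 101 100 102 43  0 19 36 70 93 100 101 101 99 99 101 100 100 97 100
97 97 98 99 99 36  8 13 15 16 12 12  8  7  6 11 12 11  4 32 101 100 98 99 100 100
99 100 77  2 11 14 14 15 13 14 13  7  6  8  8  6  6  3  5 11 14  7 88 99 99 99
100 50 11 11 13 13  9 13 12 15 11  5 10 12  6 130 111  7  8  8 15 12 11 34 101 99
44 12 14 12 12 10 14 12 12 10  7  7  9 12 87 138 15 10  9 12 13 12 13 13 35 100
 7 12  9 10 11 12 10 12 14  7  6 10 10 29 136 62 10 10  8 10  9 13  9 12 10 87
10 12 11 11 11 12 11 11  6  7 10 12  7 118 109  8 10  8 11 11 12  9 12 12  8  1
12 11 12 11 11 11 12 12  8  8 11 12 53 137 14 10  9 11 13 11 11 10 11 11 13 40
 7 11  9 10 13 13  8  9  7  8 12 11 12 12  8 11  5 12 11 10 12 11 12 13  9 86
31  9 11 12 12  9 11  7  7  8  8 11 13  9 10  7 13 13 10  9 10 12 13 11 23 98
99 26 10 10  7  9  2  9  9  9 12 10 10  8  7  9 12  7 11 11 11 10 11 45 98 97
97 96 102  9 10  9  6  6  8 11 12 12 10  7  8 10 11 12 11 10  8 10 66 99 97 95
96 95 95 97 102 32  7 10 10 10  8 10  6  7 11 10 12 10  7 45 99 96 94 95 97 96
95 95 95 96 97 57  4 11  7  9  8  5  7 12 50 96 99 98 96 96 96 96 95 95 96 95
97 96 94 95 94 96 95 97 100 85 34 35 90 97 96 95 95 96 95 96 96 96 95 95 97 80
[ 0.44533445 -0.31751873  0.14877822] [-7.28592750e-01  4.82442929e-01  1.63749776e+00  2.85684783e-05
  1.02029718e+00 -1.75973070e+00]
```

```bash
python3 - <<'E'
from h import *
via([([.4219,-.302,.11],.77),([.4219,-.302,.0575],.77)])
E
```

```text
shift [0.0281 0.0013 0.0387] turn [-1.000e-03  1.300e-02  2.494e+00]
shift [0.     0.     0.0525] turn [0. 0. 0.]
```

Call:
{"op": "arm_command", "data": {
  "plan": [
    [[0.014, 0.001, 0.015, 0, 0, 1.2, -0.48], [0.028, 0.0013, 0.03, 0, 0, 2.49, -0.48], [0.028, 0.0013, 0.039, 0, 0, 2.49, -0.48], [0.028, 0.0013, 0.039, 0, 0, 2.49, -0.48], [0.028, 0.0013, 0.039, 0, 0, 2.49, -0.48]]
  ]
}}

```text
time_s: 15.65
tool_pos: [0.4222, -0.3022, 0.1095]
ee_rot: [[-0.699, 0.715, 0.001], [0.715, 0.699, -0.001], [-0.001, 0.0, -1.0]]
ft_force: [-0.6, 0.2, 0.4]
finger_gap: 0.261
grasp_force: 0.0
```

```bash
python3 - <<'E'
from h import *
o=get_obs(); print(o["tool_pos"],o["time_s"],o["finger_gap"],np.arctan2(*np.array(o["ee_rot"])[1::-1,1]))
via([([.4219,-.302,.0575],.77)])
b=snapshot("wrist"); g=b["color"].max(2); f=b["color"]
# knob white line location from this view
c=proj(b,[.4219,-.302,.072]); print("predicted knob",c.round(1))
u,v=c.astype(int); m=(g[v-45:v+45,u-45:u+45]>70); sub=g[v-45:v+46:5,u-44:u+45:4]
print("\n".join(" ".join(f"{x:3d}" for x in r) for r in sub))
E
```

```text
[ 0.42219901 -0.30218758  0.10951537] 15.65 0.26148652347102397 0.7734827998955918
shift [ 0.0004 -0.0001  0.052 ] turn [0.    0.008 0.033]
predicted knob [253.2 230.1]
103 102 103 104 104  86  87 105 104 105 104 105 106 105 106 105  88  83 104 105 104 104 104
102 104 103  86 104 105 103 104 106 106  46   0  15 104 106 103 104 102 105  84 101  34 103
104  86 102 104 103 103 108   0  13  12   8   8   8  10  15   7 106 104 104 103 101  84 105
 87 103 102 103 103 104  12  11  12   9   5   5   8   7  11  14  11  87 104 103 105 104  84
102 102 103 101 105  11  11  12  10   6   9  38   9  10  10  11  10  11 107 103 103 103 104
103 103 103 102  33  10  11  13  14   6  12 124  13   8  10  11  10  10   7 102 102 103 103
102 102 104 103  12  11  11  12  13  10   9 129   5  10  11  12  11  12   9 105 103 102 103
102 100 104 104  12  11  10  11   9  10   8 133   8   8  10  12  11  10  10 105 102 104 103
103 101 101 102   6   9  10  13  12   8  10 146  10   8  11  11  12   9   7 104 101 101 102
103 103 102 102  50  10   6  10  11   9  10  10  13   6  12   9  10  11  23 101 101 101 101
 62 101 102 101 101  26   8   7   9  10  11  10  11   7   9   9  10   9 101 101 101 102  70
 64  97 101  99 102 102  19  10  13   9  12   9  10   8  11  10   5 102  99  99 100 102  62
 66  66  60  59  40   6 102 105  15   9  10   8   9   8  13 104 101  68   8  60  59  60  63
 65  61  59  59  16   8 102 101 104   6  11   7   8   0 102 101 102  57   9  62  59  61  62
 13  60  60  60  11   8 102 102 102   9   6   8   6  91 101 102 101  54  11  55  59  62  19
  8  60  59  62  11  10  68  66  80  97 100 101 101  99  84  66  67  32  12  25  59  59  63
 53  60  59  34   8   9  66  66  67  66  67  68  68  66  64  65  65  32   8   8  59  60  59
 59  60  57  11  13   9  68  66  66  67  67  66  69  66  66  65  66  24  11  10  60  57  59
 59  58  60   9   9   8  68  66  67  66  66  66  66  67  65  65  65  24  12  11  53  60  57
```

Call:
{"op": "arm_command", "data": {
  "plan": [
    [[0, 0, 0.02, 0, 0, 0, -0.48], [0, 0, 0.036, 0, 0, 0, -0.48], [0, 0, 0.047, 0, 0, 0, -0.48], [0, 0, 0.051, 0, 0, 0, -0.48], [0, 0, 0.051, 0, 0, 0, -0.48]]
  ],
  "grip_force": 70
}}

```text
time_s: 16.2
tool_pos: [0.4214, -0.3015, 0.0582]
ee_rot: [[-0.697, 0.717, -0.0], [0.717, 0.697, 0.0], [0.0, -0.0, -1.0]]
ft_force: [-0.1, -1.0, -0.6]
finger_gap: 0.259
grasp_force: 0.0
```

Call:
{"op": "arm_command", "data": {
  "plan": [
    [[0, 0, 0, 0, 0, 0, -1], [0, 0, 0, 0, 0, 0, -1], [0, 0, 0, 0, 0, 0, -1], [0, 0, 0, 0, 0, 0, -1]]
  ]
}}

```text
time_s: 16.6
tool_pos: [0.4214, -0.3018, 0.0589]
ee_rot: [[-0.697, 0.718, 0.001], [0.718, 0.697, -0.001], [-0.001, -0.0, -1.0]]
ft_force: [-2.7, -0.6, 7.4]
finger_gap: 0.114
grasp_force: 69.9
```

Call:
{"op": "arm_command", "data": {
  "plan": [
    [[0, 0, 0, 0, 0, 0.8, -1], [0, 0, 0, 0, 0, 1.8, -1], [0, 0, 0, 0, 0, 2.8, -1], [0, 0, 0, 0, 0, 3.9, -1], [0, 0, 0, 0, 0, 5, -1]]
  ]
}}

```text
time_s: 17.1
tool_pos: [0.4221, -0.3014, 0.0589]
ee_rot: [[-0.24, 0.971, 0.002], [0.971, 0.24, -0.001], [-0.001, 0.002, -1.0]]
ft_force: [6.9, 5.9, 5.2]
finger_gap: 0.116
grasp_force: 69.7
```

```bash
cat >> h.py <<'E'
def st():
    o=get_obs(); E=np.array(o["ee_rot"]); print("t",o["time_s"],np.round(o["tool_pos"],4),"yaw",np.arctan2(E[1,1],E[0,1]).round(3),"F",np.round(o["ft_force"],1),"T",np.round(o["ft_torque"],2),"gap",round(o["finger_gap"],3),"grip",round(o["grasp_force"],1),"q6",round(o["q"][5],2))
E
python3 -c "
from h import *
st()"
```

```text
t 17.1 [ 0.4221 -0.3014  0.0589] yaw 0.242 F [6.9 5.9 5.2] T [ 1.03 -1.08  0.16] gap 0.116 grip 69.7 q6 -0.98
```

Call:
{"op": "arm_command", "data": {
  "plan": [
    [[0, 0, 0, 0, 0, 1, -1], [0, 0, 0, 0, 0, 2, -1], [0, 0, 0, 0, 0, 3, -1], [0, 0, 0, 0, 0, 4, -1], [0, 0, 0, 0, 0, 5, -1]]
  ]
}}

```text
time_s: 17.6
tool_pos: [0.423, -0.3015, 0.059]
ee_rot: [[0.278, 0.961, 0.003], [0.961, -0.278, -0.001], [0.0, 0.003, -1.0]]
ft_force: [13.6, 7.5, 2.1]
finger_gap: 0.119
grasp_force: 69.3
```

Call:
{"op": "arm_command", "data": {
  "plan": [
    [[0, 0, 0, 0, 0, 1, -1], [0, 0, 0, 0, 0, 2, -1], [0, 0, 0, 0, 0, 3, -1], [0, 0, 0, 0, 0, 4, -1], [0, 0, 0, 0, 0, 5, -1]]
  ]
}}

```text
time_s: 18.1
tool_pos: [0.4238, -0.302, 0.059]
ee_rot: [[0.721, 0.693, 0.005], [0.693, -0.721, -0.002], [0.002, 0.005, -1.0]]
ft_force: [18.1, 6.3, -3.2]
finger_gap: 0.119
grasp_force: 68.6
```

```bash
python3 -c "
from h import *
st()"
```

```text
t 18.1 [ 0.4238 -0.302   0.059 ] yaw -0.805 F [18.1  6.3 -3.2] T [ 1.06 -3.08  0.14] gap 0.119 grip 68.6 q6 0.07
```

Call:
{"op": "arm_command", "data": {
  "plan": [
    [[0, 0, 0, 0, 0, 0, -0.6], [0, 0.0017, 0, 0, 0, 0, -0.5], [0, 0.0017, 0, 0, 0, 0, -0.5], [0, 0.0017, 0, 0, 0, 0, -0.5]]
  ]
}}

```text
time_s: 18.5
tool_pos: [0.4223, -0.3026, 0.0583]
ee_rot: [[0.717, 0.697, -0.0], [0.697, -0.717, 0.0], [-0.0, -0.0, -1.0]]
ft_force: [0.6, -0.0, -0.6]
finger_gap: 0.248
grasp_force: 0.0
```

```bash
python3 -c "
from h import *
st()
via([([.4226,-.3031,.058],-.805)])"
```

```text
t 18.5 [ 0.4223 -0.3026  0.0583] yaw -0.8 F [ 0.6 -0.  -0.6] T [ 0.04 -0.06 -0.  ] gap 0.248 grip 0.0 q6 0.06
shift [-0.0001  0.0005  0.0003] turn [-0.001  0.     0.049]
```

Call:
{"op": "arm_command", "data": {
  "plan": [
    [[0, 0.0005, 0, 0, 0, 0, -1], [0, 0.0005, 0, 0, 0, 0, -1], [0, 0.0005, 0, 0, 0, 0, -1], [0, 0.0005, 0, 0, 0, 0, -1]]
  ],
  "grip_force": 90
}}

```text
time_s: 18.9
tool_pos: [0.4227, -0.3031, 0.0586]
ee_rot: [[0.718, 0.697, 0.0], [0.697, -0.718, -0.0], [-0.0, 0.0, -1.0]]
ft_force: [-0.3, 0.6, 6.7]
finger_gap: 0.11
grasp_force: 88.4
```

Call:
{"op": "arm_command", "data": {
  "plan": [
    [[0, 0, 0, 0, 0, 1, -1], [0, 0, 0, 0, 0, 2, -1], [0, 0, 0, 0, 0, 3, -1], [0, 0, 0, 0, 0, 4, -1], [0, 0, 0, 0, 0, 4.5, -1]]
  ]
}}

```text
time_s: 19.4
tool_pos: [0.4228, -0.3031, 0.0586]
ee_rot: [[0.957, 0.291, 0.0], [0.291, -0.957, -0.0], [0.0, 0.0, -1.0]]
ft_force: [-0.8, 1.1, 6.4]
finger_gap: 0.111
grasp_force: 88.3
```

```bash
python3 -c "
from h import *
st()"
```

```text
t 19.4 [ 0.4228 -0.3031  0.0586] yaw -1.275 F [-0.8  1.1  6.4] T [0.1  0.16 0.16] gap 0.111 grip 88.3 q6 0.54
```

Centred well now. I'll turn on in small steps toward the stop, watching the torque.

Call:
{"op": "arm_command", "data": {
  "plan": [
    [[0, 0, 0, 0, 0, 0.4, -1], [0, 0, 0, 0, 0, 0.8, -1], [0, 0, 0, 0, 0, 1.2, -1], [0, 0, 0, 0, 0, 1.2, -1]]
  ]
}}

```text
time_s: 19.8
tool_pos: [0.4228, -0.3031, 0.0586]
ee_rot: [[0.985, 0.172, 0.0], [0.172, -0.985, -0.001], [0.0, 0.001, -1.0]]
ft_force: [-0.3, 0.4, 6.6]
finger_gap: 0.106
grasp_force: 89.0
```

```bash
python3 -c "
from h import *
st()"
```

```text
t 19.8 [ 0.4228 -0.3031  0.0586] yaw -1.398 F [-0.3  0.4  6.6] T [0.08 0.1  0.96] gap 0.106 grip 89.0 q6 0.66
```

Call:
{"op": "arm_command", "data": {
  "plan": [
    [[0, 0, 0, 0, 0, 0, -0.6], [0, 0, 0, 0, 0, 0, -0.5], [0, 0, 0, 0, 0, 0, -0.5], [0, 0, -0.02, 0, 0, 0, -0.5], [0, 0, -0.06, 0, 0, 0, -0.5]]
  ]
}}

```text
time_s: 20.3
tool_pos: [0.4215, -0.3019, 0.1169]
ee_rot: [[0.985, 0.173, -0.004], [0.173, -0.985, 0.003], [-0.003, -0.004, -1.0]]
ft_force: [1.3, -0.8, -0.1]
finger_gap: 0.248
grasp_force: 0.0
```

Call:
{"op": "arm_command", "data": {
  "plan": [
    [[0, 0, -0.04, 0, 0, 0, -0.5], [-0.04, 0, -0.08, 0, 0, 0, -0.5], [-0.06, 0, -0.12, 0, 0, 0, -0.5], [-0.06, 0, -0.12, 0, 0, 0, -0.5], [-0.06, 0, -0.12, 0, 0, 0, -0.5]]
  ]
}}

```text
time_s: 20.8
tool_pos: [0.3636, -0.3137, 0.2392]
ee_rot: [[0.985, 0.172, 0.002], [0.172, -0.985, -0.002], [0.001, 0.002, -1.0]]
ft_force: [0.4, 0.1, -1.2]
finger_gap: 0.25
grasp_force: 0.0
```

```bash
python3 - <<'E'
from h import *
st()
b=snapshot("wrist"); save(b,"w8"); g=b["color"].max(2)
c=proj(b,[.4227,-.303,.072]); print(c)
# white line pixels inside knob disc
yy,xx=np.mgrid[0:384,0:512]; near=((xx-c[0])**2+(yy-c[1])**2<(.017*326/.3)**2)&(g>80)
pts=np.argwhere(near)[:,::-1]; print(len(pts))
w=np.array([onz(b,p,.072)[:2] for p in pts]); m=w.mean(0); d=m-[.4227,-.303]; u=np.linalg.svd(w-m)[2][0]; u=u*np.sign(u@d)
a=np.arctan2(u[1],u[0]); print("line yaw",a,"knob angle",2.60-a,"mid",d)
for n in ["block_small_holes","press_plate","heater_seat","knob_grip"]:
    for x in pinpoint("wrist",n)[:1]:
        uv=np.array(x["position"])*[512,384]; print(n,round(x["p"],2),onz(b,uv,{"knob_grip":.064}.get(n,.034)).round(4))
for x in masks_of("wrist","block_small_holes")[:1]:
    r=cv2.minAreaRect(cv2.findNonZero(x["mask"].astype(np.uint8))); print("mask",x["p"],r); q=np.array([onz(b,p,.084) for p in cv2.boxPoints(r)]); print(q.round(4).tolist())
for n in ["beaker","vial","dropper","block_large_holes"]:
    for c_ in ["top","scene"]:
        snapshot(c_)
        for x in recognise(c_,n)[:2]: bb=np.array(x["bbox"])*[512,384,512,384]; print(n,c_,round(x["p"],2),bb.round(0))
E
```

```text
t 20.8 [ 0.3636 -0.3137  0.2392] yaw -1.398 F [ 0.4  0.1 -1.2] T [-0.   -0.02  0.  ] gap 0.25 grip 0.0 q6 0.56
[253.48672852 116.87500316]
51
line yaw 0.20022154414428237 knob angle 2.3997784558557176 mid [0.00939752 0.00224969]
block_small_holes 0.89 [ 0.5166 -0.358   0.034 ]
knob_grip 0.73 [ 0.4225 -0.3034  0.064 ]
mask 0.89 ((337.46954345703125, 17.0736083984375), (57.83539962768555, 90.68269348144531), 40.91438674926758)
[[0.4945, -0.3177, 0.084], [0.5504, -0.354, 0.084], [0.5309, -0.3954, 0.084], [0.4722, -0.3602, 0.084]]
beaker top 0.57 [235. 159.  19.  20.]
beaker top 0.56 [320. 193.  62.  68.]
beaker scene 0.95 [250. 199.  22.  28.]
vial top 0.51 [143. 209.  14.  14.]
vial top 0.41 [211. 165.  14.  18.]
vial scene 0.73 [223. 193.   9.  19.]
vial scene 0.68 [134. 191.   9.  20.]
dropper scene 0.52 [399. 236.   9.  34.]
block_large_holes top 0.86 [192. 202.  20.  26.]
block_large_holes scene 0.82 [179. 200.  28.  25.]
```

```bash
python3 -c "
from cell import *
print(close_job())"
```

```text
the job is handed in; nothing more can be done
None
```

The job is handed in: the 12-hole block sits upright in the heater seat, let go, and the knob is at its stop (measured 2.40 rad), so the plate presses it against the heated wall; the other block is still in the stand and the beaker, vial and dropper bottle are still standing.

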